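Complete the power-board kit

TASK

Complete the kit in the blue tray so that it holds exactly one capacitor, one transformer and one heat sink, each standing upright in a compartment of its own. One of the three is already in the tray and stays there: bring only the two missing kinds from the green mat, either of two alike, and set them down rather than drop them. Leave the spare parts standing where they are on the mat.

Things in the scene. Friction and masses are not known exactly. Their poses are not given: they have to be found in the camera images.
- kit_tray: the blue kit tray, fixed to the bench: three equal square compartments in a row along its own y. Outside 104 mm (x) by 296 mm (y), 20 mm tall. Origin at the centre of its underside; floor 5 mm thick, so parts stand 5 mm above the origin. Compartment centres at y = -96, 0 and +96 mm, x = 0; each is 96 mm (x) by 92 mm (y) inside, walls and dividers 4 mm thick and 15 mm high above the floor. One compartment already holds a part at the start.
- capacitor_a_mid (a point): centre of an electrolytic capacitor: upright black cylinder, 32 mm diameter, 50 mm tall, silvery top with a cross, white stripe down one side (its -x side). The point is on its axis, 25 mm above its foot; z up. About 70 g. One of two alike (capacitor_a and capacitor_b); it starts upright either in the kit tray or on the green mat, a 5 mm thick sheet on the bench in front of the tray, 140 mm deep by 700 mm wide.
- capacitor_b_mid (a point): centre of an electrolytic capacitor: upright black cylinder, 32 mm diameter, 50 mm tall, silvery top with a cross, white stripe down one side (its -x side). The point is on its axis, 25 mm above its foot; z up. About 70 g. One of two alike (capacitor_a and capacitor_b); it starts upright either in the kit tray or on the green mat, a 5 mm thick sheet on the bench in front of the tray, 140 mm deep by 700 mm wide.
- transformer_a_mid (a point): centre of a small transformer: dark steel core with a yellow-wrapped winding, 36 mm along its own x, 46 mm along its own y, 50 mm tall; grip it on the yellow winding across the 36 mm. The point is on its axis, 25 mm above its foot; z up. About 250 g. One of two alike (transformer_a and transformer_b); it starts upright either in the kit tray or on the green mat, a 5 mm thick sheet on the bench in front of the tray, 140 mm deep by 700 mm wide.
- transformer_b_mid (a point): centre of a small transformer: dark steel core with a yellow-wrapped winding, 36 mm along its own x, 46 mm along its own y, 50 mm tall; grip it on the yellow winding across the 36 mm. The point is on its axis, 25 mm above its foot; z up. About 250 g. One of two alike (transformer_a and transformer_b); it starts upright either in the kit tray or on the green mat, a 5 mm thick sheet on the bench in front of the tray, 140 mm deep by 700 mm wide.
- heatsink_a_mid (a point): centre of a heat sink: upright block of bare aluminium with vertical fins, 26 mm along its own x, 44 mm along its own y, 50 mm tall; solid to the grip, taken across the 26 mm. The point is on its axis, 25 mm above its foot; z up. About 100 g. One of two alike (heatsink_a and heatsink_b); it starts upright either in the kit tray or on the green mat, a 5 mm thick sheet on the bench in front of the tray, 140 mm deep by 700 mm wide.
- heatsink_b_mid (a point): centre of a heat sink: upright block of bare aluminium with vertical fins, 26 mm along its own x, 44 mm along its own y, 50 mm tall; solid to the grip, taken across the 26 mm. The point is on its axis, 25 mm above its foot; z up. About 100 g. One of two alike (heatsink_a and heatsink_b); it starts upright either in the kit tray or on the green mat, a 5 mm thick sheet on the bench in front of the tray, 140 mm deep by 700 mm wide.
Not all that is in view belongs to the job. What is shaped like the part that bears transformer_b_mid but orange is not meant.

How it is judged:
At the end, for the whole second after the job is handed in: The tray holds exactly one part of each kind, one per compartment (centre within 42 mm of the compartment's in tray x and y, 20 to 40 mm above the tray's underside); parts not in the tray within 30 mm of their start; all six upright within 0.17 rad and at rest (under 0.03 m/s) (((x of capacitor_a_mid in the frame of kit_tray between -0.042 and 0.042 m and y of capacitor_a_mid in the frame of kit_tray between -0.138 and -0.054 m and z of capacitor_a_mid in the frame of kit_tray between 0.02 and 0.04 m) or (x of capacitor_b_mid in the frame of kit_tray between -0.042 and 0.042 m and y of capacitor_b_mid in the frame of kit_tray between -0.138 and -0.054 m and z of capacitor_b_mid in the frame of kit_tray between 0.02 and 0.04 m) or (x of transformer_a_mid in the frame of kit_tray between -0.042 and 0.042 m and y of transformer_a_mid in the frame of kit_tray between -0.138 and -0.054 m and z of transformer_a_mid in the frame of kit_tray between 0.02 and 0.04 m) or (x of transformer_b_mid in the frame of kit_tray between -0.042 and 0.042 m and y of transformer_b_mid in the frame of kit_tray between -0.138 and -0.054 m and z of transformer_b_mid in the frame of kit_tray between 0.02 and 0.04 m) or (x of heatsink_a_mid in the frame of kit_tray between -0.042 and 0.042 m and y of heatsink_a_mid in the frame of kit_tray between -0.138 and -0.054 m and z of heatsink_a_mid in the frame of kit_tray between 0.02 and 0.04 m) or (x of heatsink_b_mid in the frame of kit_tray between -0.042 and 0.042 m and y of heatsink_b_mid in the frame of kit_tray between -0.138 and -0.054 m and z of heatsink_b_mid in the frame of kit_tray between 0.02 and 0.04 m)) and ((x of capacitor_a_mid in the frame of kit_tray between -0.042 and 0.042 m and y of capacitor_a_mid in the frame of kit_tray between -0.042 and 0.042 m and z of capacitor_a_mid in the frame of kit_tray between 0.02 and 0.04 m) or (x of capacitor_b_mid in the frame of kit_tray between -0.042 and 0.042 m and y of capacitor_b_mid in the frame of kit_tray between -0.042 and 0.042 m and z of capacitor_b_mid in the frame of kit_tray between 0.02 and 0.04 m) or (x of transformer_a_mid in the frame of kit_tray between -0.042 and 0.042 m and y of transformer_a_mid in the frame of kit_tray between -0.042 and 0.042 m and z of transformer_a_mid in the frame of kit_tray between 0.02 and 0.04 m) or (x of transformer_b_mid in the frame of kit_tray between -0.042 and 0.042 m and y of transformer_b_mid in the frame of kit_tray between -0.042 and 0.042 m and z of transformer_b_mid in the frame of kit_tray between 0.02 and 0.04 m) or (x of heatsink_a_mid in the frame of kit_tray between -0.042 and 0.042 m and y of heatsink_a_mid in the frame of kit_tray between -0.042 and 0.042 m and z of heatsink_a_mid in the frame of kit_tray between 0.02 and 0.04 m) or (x of heatsink_b_mid in the frame of kit_tray between -0.042 and 0.042 m and y of heatsink_b_mid in the frame of kit_tray between -0.042 and 0.042 m and z of heatsink_b_mid in the frame of kit_tray between 0.02 and 0.04 m)) and ((x of capacitor_a_mid in the frame of kit_tray between -0.042 and 0.042 m and y of capacitor_a_mid in the frame of kit_tray between 0.054 and 0.138 m and z of capacitor_a_mid in the frame of kit_tray between 0.02 and 0.04 m) or (x of capacitor_b_mid in the frame of kit_tray between -0.042 and 0.042 m and y of capacitor_b_mid in the frame of kit_tray between 0.054 and 0.138 m and z of capacitor_b_mid in the frame of kit_tray between 0.02 and 0.04 m) or (x of transformer_a_mid in the frame of kit_tray between -0.042 and 0.042 m and y of transformer_a_mid in the frame of kit_tray between 0.054 and 0.138 m and z of transformer_a_mid in the frame of kit_tray between 0.02 and 0.04 m) or (x of transformer_b_mid in the frame of kit_tray between -0.042 and 0.042 m and y of transformer_b_mid in the frame of kit_tray between 0.054 and 0.138 m and z of transformer_b_mid in the frame of kit_tray between 0.02 and 0.04 m) or (x of heatsink_a_mid in the frame of kit_tray between -0.042 and 0.042 m and y of heatsink_a_mid in the frame of kit_tray between 0.054 and 0.138 m and z of heatsink_a_mid in the frame of kit_tray between 0.02 and 0.04 m) or (x of heatsink_b_mid in the frame of kit_tray between -0.042 and 0.042 m and y of heatsink_b_mid in the frame of kit_tray between 0.054 and 0.138 m and z of heatsink_b_mid in the frame of kit_tray between 0.02 and 0.04 m)) and ((x of capacitor_a_mid in the frame of kit_tray between -0.042 and 0.042 m and y of capacitor_a_mid in the frame of kit_tray between -0.14 and 0.14 m and z of capacitor_a_mid in the frame of kit_tray between 0.02 and 0.04 m) or (x of capacitor_b_mid in the frame of kit_tray between -0.042 and 0.042 m and y of capacitor_b_mid in the frame of kit_tray between -0.14 and 0.14 m and z of capacitor_b_mid in the frame of kit_tray between 0.02 and 0.04 m)) and ((x of transformer_a_mid in the frame of kit_tray between -0.042 and 0.042 m and y of transformer_a_mid in the frame of kit_tray between -0.14 and 0.14 m and z of transformer_a_mid in the frame of kit_tray between 0.02 and 0.04 m) or (x of transformer_b_mid in the frame of kit_tray between -0.042 and 0.042 m and y of transformer_b_mid in the frame of kit_tray between -0.14 and 0.14 m and z of transformer_b_mid in the frame of kit_tray between 0.02 and 0.04 m)) and ((x of heatsink_a_mid in the frame of kit_tray between -0.042 and 0.042 m and y of heatsink_a_mid in the frame of kit_tray between -0.14 and 0.14 m and z of heatsink_a_mid in the frame of kit_tray between 0.02 and 0.04 m) or (x of heatsink_b_mid in the frame of kit_tray between -0.042 and 0.042 m and y of heatsink_b_mid in the frame of kit_tray between -0.14 and 0.14 m and z of heatsink_b_mid in the frame of kit_tray between 0.02 and 0.04 m)) and not ((x of capacitor_a_mid in the frame of kit_tray between -0.042 and 0.042 m and y of capacitor_a_mid in the frame of kit_tray between -0.14 and 0.14 m and z of capacitor_a_mid in the frame of kit_tray between 0.02 and 0.04 m) and (x of capacitor_b_mid in the frame of kit_tray between -0.042 and 0.042 m and y of capacitor_b_mid in the frame of kit_tray between -0.14 and 0.14 m and z of capacitor_b_mid in the frame of kit_tray between 0.02 and 0.04 m)) and not ((x of transformer_a_mid in the frame of kit_tray between -0.042 and 0.042 m and y of transformer_a_mid in the frame of kit_tray between -0.14 and 0.14 m and z of transformer_a_mid in the frame of kit_tray between 0.02 and 0.04 m) and (x of transformer_b_mid in the frame of kit_tray between -0.042 and 0.042 m and y of transformer_b_mid in the frame of kit_tray between -0.14 and 0.14 m and z of transformer_b_mid in the frame of kit_tray between 0.02 and 0.04 m)) and not ((x of heatsink_a_mid in the frame of kit_tray between -0.042 and 0.042 m and y of heatsink_a_mid in the frame of kit_tray between -0.14 and 0.14 m and z of heatsink_a_mid in the frame of kit_tray between 0.02 and 0.04 m) and (x of heatsink_b_mid in the frame of kit_tray between -0.042 and 0.042 m and y of heatsink_b_mid in the frame of kit_tray between -0.14 and 0.14 m and z of heatsink_b_mid in the frame of kit_tray between 0.02 and 0.04 m)) and ((x of capacitor_a_mid in the frame of kit_tray between -0.042 and 0.042 m and y of capacitor_a_mid in the frame of kit_tray between -0.14 and 0.14 m and z of capacitor_a_mid in the frame of kit_tray between 0.02 and 0.04 m) or distance of capacitor_a_mid from where it was at the start of the episode below 0.03 m) and ((x of capacitor_b_mid in the frame of kit_tray between -0.042 and 0.042 m and y of capacitor_b_mid in the frame of kit_tray between -0.14 and 0.14 m and z of capacitor_b_mid in the frame of kit_tray between 0.02 and 0.04 m) or distance of capacitor_b_mid from where it was at the start of the episode below 0.03 m) and ((x of transformer_a_mid in the frame of kit_tray between -0.042 and 0.042 m and y of transformer_a_mid in the frame of kit_tray between -0.14 and 0.14 m and z of transformer_a_mid in the frame of kit_tray between 0.02 and 0.04 m) or distance of transformer_a_mid from where it was at the start of the episode below 0.03 m) and ((x of transformer_b_mid in the frame of kit_tray between -0.042 and 0.042 m and y of transformer_b_mid in the frame of kit_tray between -0.14 and 0.14 m and z of transformer_b_mid in the frame of kit_tray between 0.02 and 0.04 m) or distance of transformer_b_mid from where it was at the start of the episode below 0.03 m) and ((x of heatsink_a_mid in the frame of kit_tray between -0.042 and 0.042 m and y of heatsink_a_mid in the frame of kit_tray between -0.14 and 0.14 m and z of heatsink_a_mid in the frame of kit_tray between 0.02 and 0.04 m) or distance of heatsink_a_mid from where it was at the start of the episode below 0.03 m) and ((x of heatsink_b_mid in the frame of kit_tray between -0.042 and 0.042 m and y of heatsink_b_mid in the frame of kit_tray between -0.14 and 0.14 m and z of heatsink_b_mid in the frame of kit_tray between 0.02 and 0.04 m) or distance of heatsink_b_mid from where it was at the start of the episode below 0.03 m) and angle between each of capacitor_a_mid, capacitor_b_mid, transformer_a_mid, transformer_b_mid, heatsink_a_mid, heatsink_b_mid's own z axis and vertical below 0.17 rad and linear speed of each of capacitor_a, capacitor_b, transformer_a, transformer_b, heatsink_a, heatsink_b below 0.03 m/s); the robot touches nothing.
It fails at once if a part is dropped or knocked flying: it moves faster than 0.7 m/s while the fingers do not touch it ((linear speed of capacitor_a above 0.7 m/s and contact force between capacitor_a and the fingers below 0.05 N) or (linear speed of capacitor_b above 0.7 m/s and contact force between capacitor_b and the fingers below 0.05 N) or (linear speed of transformer_a above 0.7 m/s and contact force between transformer_a and the fingers below 0.05 N) or (linear speed of transformer_b above 0.7 m/s and contact force between transformer_b and the fingers below 0.05 N) or (linear speed of heatsink_a above 0.7 m/s and contact force between heatsink_a and the fingers below 0.05 N) or (linear speed of heatsink_b above 0.7 m/s and contact force between heatsink_b and the fingers below 0.05 N)).
It also fails if it takes over 48 s, if anything falls off the work surface, if the arm or the gripper's body presses on something with over 40 N, if the wrist force passes 120 N, or if a joint passes its speed limit or range.

ROBOT

A 7-joint arm with a two-finger parallel gripper is mounted at the origin on the work surface. World frame = base frame: x ahead of the robot, y to its left, z up, the work surface at z = 0. Lengths are in m, angles in rad, forces in N, time in s.
With the tool pointing down it reaches from about 0.4 to 0.9 m from the base axis. Payload 5.6 kg.
Tool frame: the origin (TCP) lies midway between the tips of the shut fingers; the grasp point (between the pads) lies 19 mm behind it; x points along the fingers, z is the direction in which the jaws open and shut, and the axes are right-handed (so a half turn about x gives the same grasp; the last joint's range is limited). The gripper opens to 92 mm and grips with 3 to 60 N. Pads are 20 mm wide; open, the fingers measure 128 mm over their backs; the gripper's body (75 mm by 189 mm) begins 69 mm behind the grasp point.
Start: joints at [-1.298, 0.468, -0.012, 1.603, 0.006, 1.071, -0.056], TCP at [0.202, 0.618, 0.215] pointing down, gripper open.
Joint ranges: [-2.53, 2.53], [-0.31, 2.02], [-1.57, 1.55], [0.28, 2.44], [-1.29, 4.43], [0.15, 1.84], [-2.92, 2.92]. Speed limits (rad/s): [2.57, 2.57, 3.14, 3.14, 3.14, 3.14, 3.14].

INTERFACE

Orientations are given as a rotation vector (axis times angle).
In Python, from bench import ctrl, gripper_to, optics, ticket gives the robot as it stands. The module is installed in compiled form; this text tells all that it offers. Calls block until the motion is done:
- ctrl.goto(position, orientation): joint-space move of the TCP to a pose.
- ctrl.movel(position, max_speed=0.15, rotation=None, contact_N=None): straight line of the TCP; rotation=None keeps the orientation; max_speed is the mean speed in m/s. With contact_N (N) it stops when the force on the tool has changed by that much, and returns True; else False.
- ctrl.set_joints(angles): joint-space move.
- gripper_to(opening, f_grip=None): finger opening in m; f_grip is the grip in N (None keeps the last); returns when the fingers have stopped.
- ctrl.wait(seconds).
- ctrl.solve_ik(position, orientation): joint angles nearest the present ones, or None.
- ctrl.state(): the state.
- optics.get_image(name): name is "scene" or "top" or "wrist"; returns a dict with "img" (480x640x3 uint8, red, green, blue), "depth" (480x640 float32, m along the optical axis (not along the pixel's ray), 0 where there is no reading), "fx", "fy", "cx", "cy" (pixels), "rvec" (rotation vector, rad) and "tvec" (3), from world to camera coordinates, as OpenCV has them; the wrist camera has in their place "mount" (4x4, takes a point from camera to tool coordinates, whose origin is the TCP and whose axes are the tool frame's). Camera axes: x right, y down, z forward; pixel columns grow to the right and rows downward; lengths in m; the calibration is good to about 2 mm. The wrist camera is an equidistant fisheye: a pixel r from the principal point sees the ray r / f radians off the axis. A picture is of the moment at which its call begins: read the wrist's pose just before it.
A pose or a line that the arm cannot do raises ctrl.MotionError and nothing moves.
- ticket.sign_off(): hands the job in, once; it reports no verdict.
The state is a dict: "t": time; "joint_pos": joint angles; "qvel": joint speeds; "joint_torque": joint torques, N m; "eef_pos": TCP position; "tool_rot": TCP orientation; "contact_force": force on the tool from outside, world axes, zero at the start; "moment": the same for the moment, N m; "finger_gap": finger opening in m.
Only numpy, scipy, OpenCV 4.12 (cv2) and the standard library are available. Lean on these libraries where they do the work, as an engineer would, in place of code of your own. Each camera call takes 0.05 s, during which the arm holds its last target.

## Working session

There is one attempt and no reset: what is moved stays moved. The work goes in short steps, each a Python script; the robot and the scene stay as the last script left them, time stands still between calls to the robot, and variables do not carry over. Pictures are saved under pics/ and viewed, and the job is handed in when it is done.

```bash
mkdir -p pics
python3 - <<'E'
from bench import ctrl,optics
import cv2,numpy as np,pickle
d={}
for n in ("scene","top"):
    im=optics.get_image(n); d[n]=im
    cv2.imwrite(f"pics/{n}0.png",im["img"][:,:,::-1])
    print(n,im["fx"],im["cx"],im["cy"],im["rvec"],im["tvec"],(im["depth"]>0).mean())
pickle.dump(d,open("d0.pkl","wb"))
s=ctrl.state();print(s["t"],s["eef_pos"],s["tool_rot"],s["finger_gap"])
E
```

```text
scene 583.6214226115428 321.0110683968722 236.971773050492 [ 1.09689455  2.19184038 -1.15727629] [ 0.29427554 -0.17324656  1.19798099] 0.994453125
top 503.93267354358517 324.4951698881892 244.83586459520487 [ 1.8944383  -2.3018109   0.25618592] [0.08162977 0.48994373 0.70302364] 0.9958626302083333
0.1 [0.20179601 0.61734102 0.21373988] [-0.97443232  1.34347644  0.97272984] 0.09211734092356415
```

View pics/scene0.png

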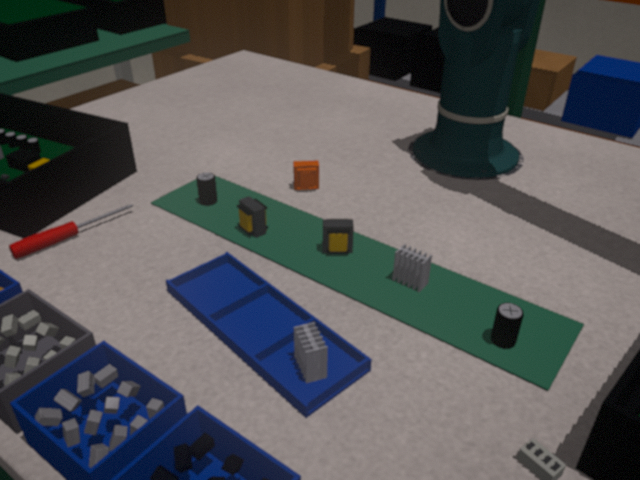

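View pics/top0.png

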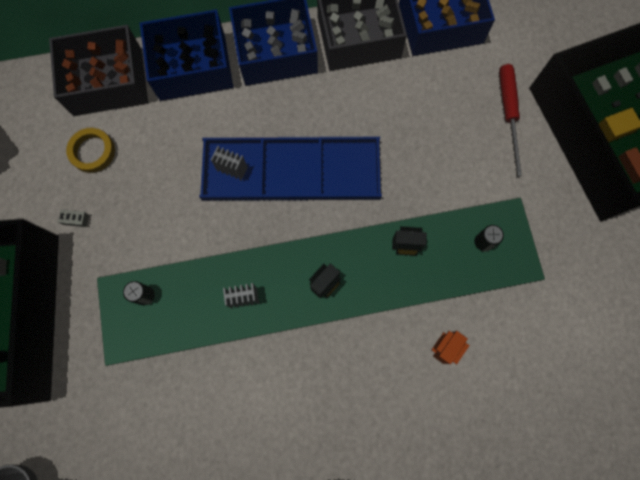

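The tray (top view, 203–381 × 137–199) holds a heat sink at its left end (228,159), so a capacitor and a transformer are missing.

Candidates in the top view:
- **Capacitors:** (135,292) and (490,236).
- **Transformers:** (326,279) and (410,241). The orange look-alike at (451,347) is off the mat and excluded.
- **Spare heat sink:** (240,295), which stays where it is.

Next I'll measure positions.

```bash
cat > h.py <<'E'
import numpy as np,cv2
def ray(im,uv,z):
    R,_=cv2.Rodrigues(np.array(im["rvec"],float));t=np.array(im["tvec"],float).ravel()
    uv=np.atleast_2d(np.array(uv,float))
    d=np.c_[(uv[:,0]-im["cx"])/im["fx"],(uv[:,1]-im["cy"])/im["fy"],np.ones(len(uv))]@R
    c=-R.T@t
    return c+d*((z-c[2])/d[:,2])[:,None]
def pts(im):
    R,_=cv2.Rodrigues(np.array(im["rvec"],float));t=np.array(im["tvec"],float).ravel()
    v,u=np.mgrid[:480,:640];D=im["depth"].astype(float)
    P=np.stack([(u-im["cx"])/im["fx"]*D,(v-im["cy"])/im["fy"]*D,D],-1)
    return (P-t)@R
E
python3 - <<'E'
import pickle,cv2,numpy as np
from h import *
d=pickle.load(open("d0.pkl","rb"));im=d["top"];P=pts(im)
R,_=cv2.Rodrigues(im["rvec"]);print("cam",-R.T@im["tvec"])
hsv=cv2.cvtColor(im["img"],cv2.COLOR_RGB2HSV)
# tray rim
blue=cv2.inRange(hsv,(105,120,40),(130,255,255));n,l,s,c=cv2.connectedComponentsWithStats(blue)
i=l[170,300];m=(l==i).astype(np.uint8)
ct=max(cv2.findContours(m,0,2)[0],key=cv2.contourArea)
W=ray(im,ct[:,0],0.02)[:,:2].astype(np.float32)
print("tray",cv2.minAreaRect(W*1000),s[i])
g=cv2.inRange(hsv,(65,90,30),(90,255,255));n,l,s,c=cv2.connectedComponentsWithStats(g)
i=l[310,180];ct=max(cv2.findContours((l==i).astype(np.uint8),0,2)[0],key=cv2.contourArea)
print("mat",cv2.minAreaRect((ray(im,ct[:,0],0.005)[:,:2]*1000).astype(np.float32)))
# parts via height of depth
hm=((P[...,2]>0.045)&(P[...,2]<0.065)&(im["depth"]>0)).astype(np.uint8)
n,l,s,c=cv2.connectedComponentsWithStats(hm)
for i in range(1,n):
    if s[i,4]>60 and 120<c[i][1]<380 and 90<c[i][0]<540:
        ct=max(cv2.findContours((l==i).astype(np.uint8),0,2)[0],key=cv2.contourArea)
        w=P[l==i]
        print(c[i].round(),s[i,4],"z",np.median(w[:,2]).round(4),"rect",[np.round(q,1) for q in cv2.minAreaRect((w[:,:2]*1000).astype(np.float32))],"mean",w[:,:2].mean(0).round(4))
for n_,x in (("capTop",(135,292)),("cap2",(490,234))): print(n_,ray(im,x,.055))
crop=np.hstack([cv2.resize(im["img"][y-35:y+35,x-35:x+35],(390,390),interpolation=2) for x,y in((326,279),(410,241))])
cv2.imwrite("pics/crop0.png",cv2.convertScaleAbs(crop[:,:,::-1],alpha=2))
E
```

```text
cam [0.32767586 0.01374519 0.7958581 ]
tray ((643.2778930664062, 14.691680908203125), (291.4914245605469, 105.84973907470703), 79.21880340576172) [ 200  137  181   62 9622]
mat ((456.0666809082031, 1.57958984375), (694.08984375, 135.5232696533203), 89.89590454101562)
[227. 158.] 397 z 0.054 rect [array([665.8, 110.1]), array([44.8, 26.8]), np.float64(57.1)] mean [0.6648 0.1102]
[492. 235.] 370 z 0.0549 rect [array([ 463.7, -267.2]), array([31.7, 30.6]), np.float64(5.4)] mean [ 0.4633 -0.2661]
[410. 238.] 647 z 0.0537 rect [array([ 483.8, -144.8]), array([46.3, 36.4]), np.float64(74.5)] mean [ 0.4828 -0.1442]
[325. 279.] 664 z 0.0539 rect [array([446.9,  -4.4]), array([36.1, 46. ]), np.float64(37.1)] mean [ 0.4465 -0.0045]
[134. 291.] 392 z 0.055 rect [array([482.5, 277.5]), array([31.7, 30.4]), np.float64(77.8)] mean [0.4822 0.276 ]
[239. 294.] 361 z 0.0544 rect [array([449. , 124.6]), array([44.4, 26. ]), np.float64(87.8)] mean [0.4485 0.1247]
[453. 346.] 545 z 0.0493 rect [array([ 313.7, -168.7]), array([35. , 46.9]), np.float64(44.3)] mean [ 0.3139 -0.1679]
capTop [[0.48060332 0.27488018 0.055     ]]
cap2 [[ 0.46492005 -0.26311372  0.055     ]]
```

View pics/crop0.png

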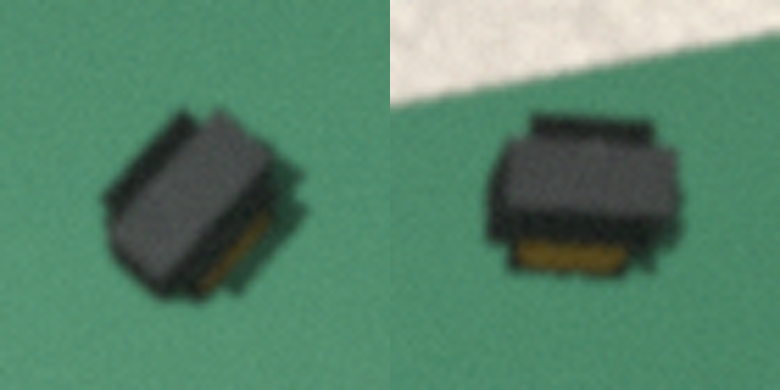

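The crop shows two real transformers (dark core, yellow winding). They measure 46×36 mm with tops at z≈0.054. The tray measures 291×106 mm with yaw about -10.8°, and the heat sink sits at tray (4,98) mm, which fits its compartment. I pick transformer (410,241) and capacitor (490,236), both well within reach and free of neighbours.

```bash
cat >> h.py <<'E'
from scipy.spatial.transform import Rotation as Ro
def ori(deg):
    a=np.radians(deg);x=np.array([0,0,-1.]);z=np.array([np.cos(a),np.sin(a),0]);y=np.cross(z,x)
    return Ro.from_matrix(np.c_[x,y,z]).as_rotvec()
yaw=-10.8
TC=np.array([.6433,.0147]);ry=np.radians(yaw)
def tray(x,y): return TC+np.array([np.cos(ry)*x-np.sin(ry)*y,np.sin(ry)*x+np.cos(ry)*y])
T2=np.array([.4836,-.1445]);C2=np.array([.4637,-.2668])
E
python3 - <<'E'
from bench import ctrl,gripper_to
from h import *
print(Ro.from_rotvec(ctrl.state()["tool_rot"]).as_matrix().round(2))
for nm,p,angs in (("T2",T2,(-15.5,164.5)),("mid",tray(0,0),(yaw,yaw+180)),("C2",C2,(yaw,yaw+180,yaw+90,yaw-90)),("end",tray(0,-96e-3),(yaw,yaw+180,yaw+90,yaw-90))):
    for a in angs:
        q=[ctrl.solve_ik([*p,z],ori(a)) for z in (.16,.016)]
        print(nm,p.round(3),a,[None if k is None else np.round(k,2) for k in q])
E
```

```text
[[-0.   -0.95  0.31]
 [-0.    0.31  0.95]
 [-1.   -0.   -0.  ]]
T2 [ 0.484 -0.144] -15.5 [array([-0.49,  0.38,  0.88,  2.05, -0.38,  0.88,  0.33]), array([-0.37,  0.66,  0.75,  2.11, -0.75,  0.66,  0.64])]
T2 [ 0.484 -0.144] 164.5 [array([-0.76,  0.67,  1.36,  2.06, -0.76,  1.07, -2.44]), array([-0.69,  1.11,  1.33,  2.13, -1.27,  1.14, -2.09])]
mid [0.643 0.015] -10.8 [array([-0.54,  0.58,  0.65,  1.7 , -0.4 ,  1.  ,  0.07]), array([-0.47,  0.77,  0.56,  1.76, -0.56,  0.78,  0.18])]
mid [0.643 0.015] 169.2 [array([-0.1 ,  0.51,  0.03,  1.67, -0.02,  0.96,  2.89]), array([ 0.02,  0.71, -0.13,  1.73,  0.13,  0.72,  2.77])]
C2 [ 0.464 -0.267] -10.8 [array([-0.2 ,  0.43,  0.84,  1.98, -0.41,  0.91,  0.66]), array([ 0.04,  0.62,  0.54,  2.03, -0.54,  0.62,  0.75])]
C2 [ 0.464 -0.267] 169.2 [array([-0.48,  0.74,  1.35,  1.99, -0.81,  1.12, -2.1 ]), array([-0.43,  1.14,  1.33,  2.06, -1.27,  1.17, -1.81])]
C2 [ 0.464 -0.267] 79.2 [array([-0.31,  0.49,  0.99,  1.98, -0.51,  0.94,  2.32]), array([ 0.14,  0.6 ,  0.4 ,  2.03, -0.4 ,  0.59,  2.2 ])]
C2 [ 0.464 -0.267] -100.8 [array([-0.23,  0.44,  0.88,  1.98, -0.43,  0.92, -0.89]), array([-0.05,  0.66,  0.65,  2.04, -0.65,  0.66, -0.72])]
end [ 0.625 -0.08 ] -10.8 [array([-0.42,  0.56,  0.68,  1.74, -0.41,  0.99,  0.23]), array([-0.3 ,  0.74,  0.52,  1.8 , -0.52,  0.75,  0.31])]
end [ 0.625 -0.08 ] 169.2 [array([ 0.87,  0.96, -1.33,  1.65,  0.96,  1.33,  2.33]), array([ 0.87,  1.25, -1.34,  1.71,  1.27,  1.31,  2.18])]
end [ 0.625 -0.08 ] 79.2 [array([-0.33,  0.53,  0.55,  1.73, -0.33,  0.97,  1.73]), array([-0.16,  0.7 ,  0.31,  1.79, -0.31,  0.71,  1.71])]
end [ 0.625 -0.08 ] -100.8 [array([-0.58,  0.65,  0.95,  1.75, -0.6 ,  1.06, -1.18]), array([-0.4 ,  0.78,  0.66,  1.8 , -0.65,  0.79, -1.16])]
```

Run:
```python
from bench import ctrl,gripper_to,optics
from h import *
o=ori(-15.5)
ctrl.goto([*T2,.16],o)
print(ctrl.state()["t"],ctrl.state()["eef_pos"])
w=optics.get_image("wrist");cv2.imwrite("pics/w1.png",w["img"][:,:,::-1])
im=optics.get_image("top");cv2.imwrite("pics/top1.png",im["img"][:,:,::-1])
print(w["mount"],w["fx"],w["cx"],w["cy"])
```

```text
2.9667 [ 0.4840085  -0.14363847  0.15993952]
[[-1.37176769e-03 -2.75669630e-01  9.61251462e-01 -1.70678536e-01]
 [ 3.14203222e-04 -9.61252438e-01 -2.75669461e-01  7.79134814e-02]
 [ 9.99999010e-01 -7.61261529e-05  1.40523132e-03  3.33369142e-04]
 [ 0.00000000e+00  0.00000000e+00  0.00000000e+00  1.00000000e+00]] 371.64829954431775 314.88262361977485 241.1150802599357
```

View pics/w1.png

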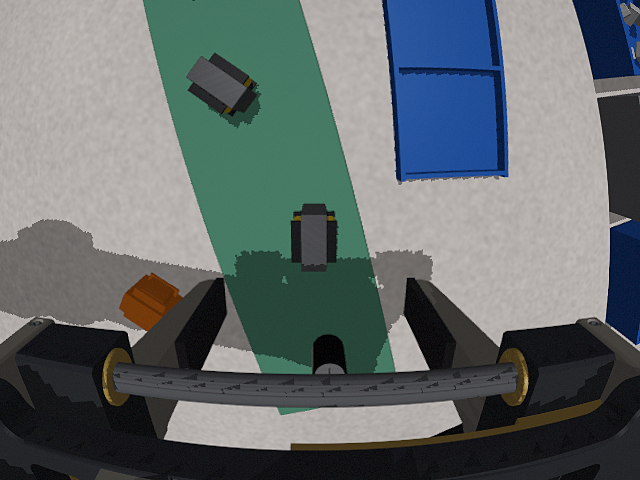

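The wrist view shows the transformer at (314,238), square to the jaws and centred between the fingers (225 and 408). The capacitor at (328,355) is clear to the side. I'll grasp.

Run:
```python
from bench import ctrl,gripper_to,optics
from h import *
p=ctrl.movel([*T2,.017],0.1,contact_N=15)
print("touch",p,ctrl.state()["eef_pos"])
gripper_to(.02,30)
s=ctrl.state();print(s["t"],s["finger_gap"],s["contact_force"])
ctrl.movel([*T2,.08],0.08)
s=ctrl.state();print(s["t"],s["finger_gap"],s["contact_force"])
w=optics.get_image("wrist");cv2.imwrite("pics/w2.png",w["img"][:,:,::-1])
```

```text
touch False [ 0.48403989 -0.14453799  0.01748434]
5.5333 0.03575117815450149 [-0.162489   -0.23785242  1.64701904]
6.4667 0.035649690464924146 [ 0.40029422 -0.0416423  -3.53298496]
```

View pics/w2.png

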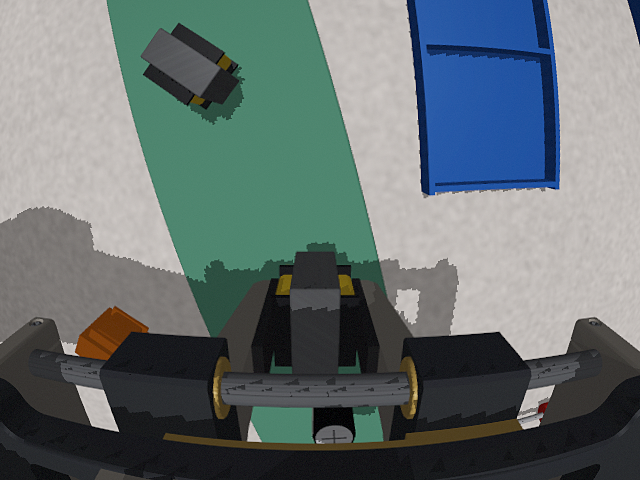

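The transformer is held upright at (316,300), with gap 35.7 mm and about 3.5 N of load, which is right. Next I place it in the middle compartment.

Run:
```python
from bench import ctrl,gripper_to,optics
from h import *
m=tray(0,0);o=ori(yaw)
ctrl.movel([*T2,.12],0.12)
ctrl.goto([*m,.12],o)
ctrl.movel([*m,.035],0.1)
c=ctrl.movel([*m,.015],0.03,contact_N=4)
s=ctrl.state();print(s["t"],c,s["eef_pos"],s["contact_force"])
ctrl.wait(.2)
w=optics.get_image("wrist");cv2.imwrite("pics/w3.png",w["img"][:,:,::-1])
im=optics.get_image("scene");cv2.imwrite("pics/s3.png",im["img"][:,:,::-1])
```

```text
9.4833 True [0.64302743 0.01482636 0.01693039] [-1.74190676  0.61377103  3.50643916]
```

View pics/w3.png

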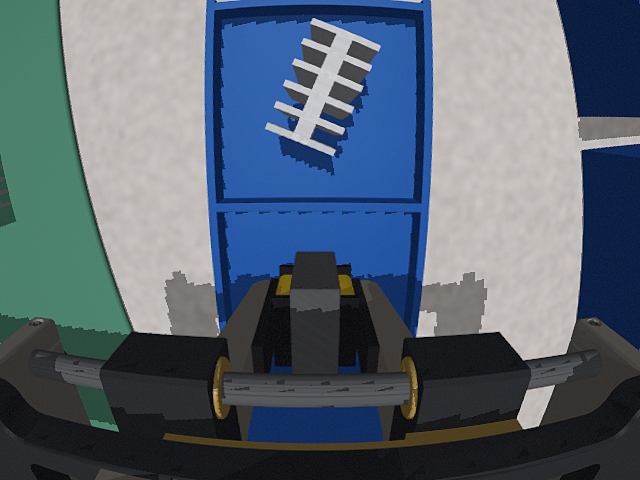

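View pics/s3.png

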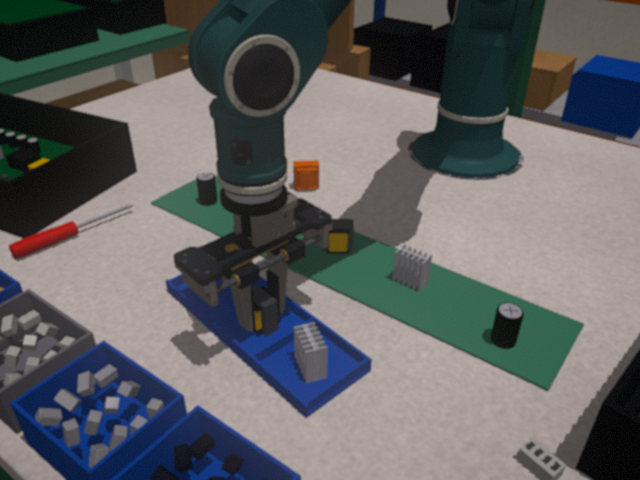

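The part is in the middle compartment and touching the floor: contact at z 0.0169, and in the wrist view the part is at u 316 between walls at 215 and 425. I'll release it with a small opening, then fetch the capacitor.

Run:
```python
from bench import ctrl,gripper_to,optics
from h import *
m=tray(0,0);o=ori(yaw)
gripper_to(.047)
ctrl.movel([*m,.06],0.08)
ctrl.movel([*m,.14],0.2)
ctrl.goto([*C2,.14],o)
gripper_to(.075)
s=ctrl.state();print(s["t"],s["eef_pos"],s["finger_gap"])
w=optics.get_image("wrist");cv2.imwrite("pics/w4.png",w["img"][:,:,::-1])
```

```text
13.25 [ 0.46374206 -0.26678163  0.14001586] 0.07514624549673861
```

View pics/w4.png

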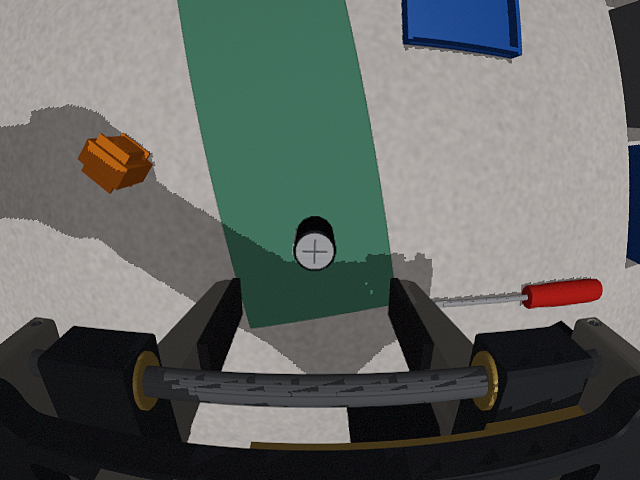

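The capacitor top is at (315,251), centred between the fingers. A fisheye ray to z=0.055 puts it 3 mm to -y of the top-camera value, so I'll take the mean and grasp.

Run:
```python
from bench import ctrl,gripper_to,optics
from h import *
C=C2+np.array([-.0003,-.0015])
p=ctrl.movel([*C,.017],0.1,contact_N=15)
print("touch",p,ctrl.state()["eef_pos"])
gripper_to(.02,20)
s=ctrl.state();print(s["t"],s["finger_gap"])
ctrl.movel([*C,.12],0.1)
s=ctrl.state();print(s["t"],s["finger_gap"],s["contact_force"])
m=tray(0,-.096)
ctrl.goto([*m,.12],ori(yaw))
ctrl.movel([*m,.05],0.1)
w=optics.get_image("wrist");cv2.imwrite("pics/w5.png",w["img"][:,:,::-1])
print(ctrl.state()["t"],ctrl.state()["finger_gap"])
```

```text
touch False [ 0.46385462 -0.26851663  0.01756592]
15.4083 0.03159563343111136
16.5917 0.03167429114291879 [ 0.02066303 -0.3562386  -1.09551114]
18.4667 0.03193100309736991
```

View pics/w5.png

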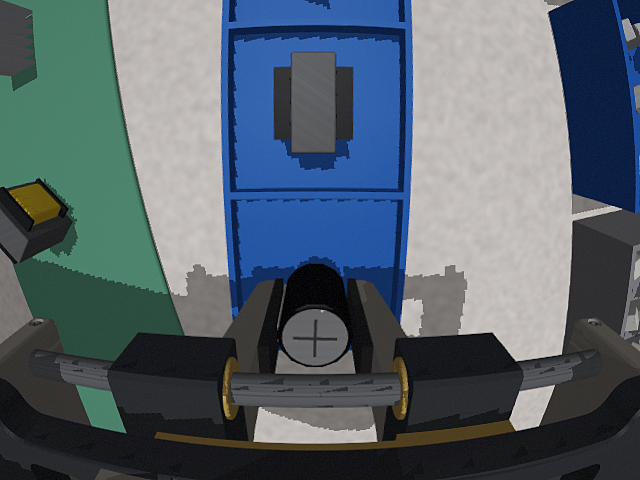

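The capacitor is held upright at (315,335) over the end compartment. The transformer stands well centred at (313,102). I'll lower and release.

Run:
```python
from bench import ctrl,gripper_to,optics
from h import *
m=tray(0,-.096)
ctrl.movel([*m,.03],0.06)
c=ctrl.movel([*m,.0155],0.02,contact_N=2.5)
s=ctrl.state();print(s["t"],c,s["eef_pos"],s["contact_force"],s["finger_gap"])
gripper_to(.043)
ctrl.movel([*m,.06],0.08)
ctrl.movel([*m,.2],0.2)
ctrl.goto([.35,.45,.3],ori(60))
ctrl.wait(.3)
for n in("top","scene"):
    im=optics.get_image(n);cv2.imwrite(f"pics/{n}6.png",im["img"][:,:,::-1])
    if n=="top":
        P=pts(im);hm=((P[...,2]>0.045)&(P[...,2]<0.065)&(im["depth"]>0)).astype(np.uint8)
        k,l,st,c=cv2.connectedComponentsWithStats(hm)
        for i in range(1,k):
            if st[i,4]>60 and 120<c[i][1]<380 and 90<c[i][0]<540:
                r=cv2.minAreaRect((P[l==i][:,:2]*1000).astype(np.float32));q=np.array(r[0])/1000-TC
                print(c[i].round(),"z",np.median(P[l==i][:,2]).round(4),np.round(r[0],1),np.round(r[1],1),"tray",[round(1000*(np.cos(ry)*q[0]+np.sin(ry)*q[1])),round(1000*(-np.sin(ry)*q[0]+np.cos(ry)*q[1]))])
print(ctrl.state()["t"])
```

```text
19.575 True [ 0.62514027 -0.07951382  0.01701582] [0.44705185 0.6598927  3.54836303] 0.032103328054892355
[227. 158.] z 0.0538 [665.6 110. ] [44.7 27.1] tray [4, 98]
[289. 160.] z 0.0539 [644.5  14.1] [45.2 37.2] tray [1, 0]
[349. 159.] z 0.055 [626.  -79.5] [30.1 32. ] tray [1, -96]
[325. 279.] z 0.0539 [447.   -4.4] [36.2 45.8] tray [-189, -56]
[134. 291.] z 0.0551 [482.5 277.4] [31.4 30.7] tray [-207, 228]
[239. 294.] z 0.0542 [448.8 124.6] [44.3 26.1] tray [-212, 71]
[452. 346.] z 0.0494 [ 313.8 -168.4] [35.1 46.3] tray [-289, -242]
24.0667
```

View pics/scene6.png

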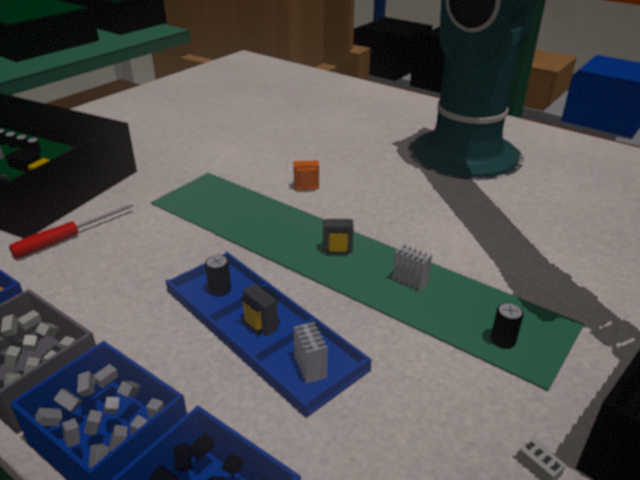

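View pics/top6.png

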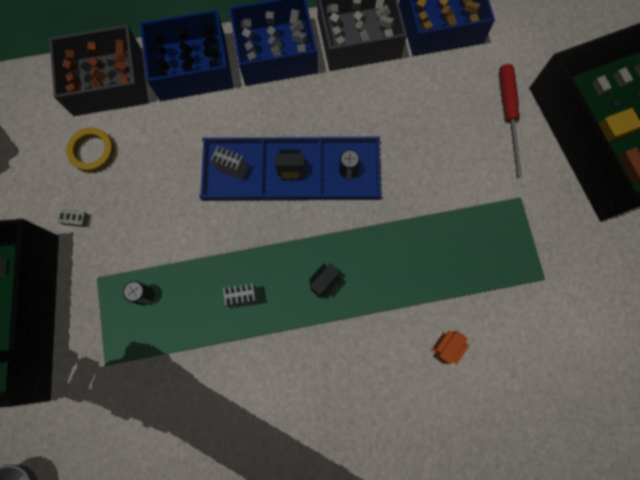

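The tray now holds the heat sink, transformer and capacitor upright, at (228,159), (290,163) and (350,160) in the top view. The spares have not moved and the arm is clear, so I'll hand the job in.

```bash
python3 -c "
from bench import ticket
print(ticket.sign_off())"
```

```text
the job is handed in; nothing more can be done
None
```

The kit is complete and handed in at about 24 s of the 48 s allowed; sign-off reports no verdict. The heat sink was already in the tray. I set a transformer from the mat in the middle compartment and a capacitor in the y = -96 mm compartment, lowering each until it touched the floor before letting go.

**Last top-camera check:**

| Part | Tray position (x, y) | Top height |
|---|---|---|
| Heat sink | (4, 98) mm | 0.054 m |
| Transformer | (1, 0) mm | 0.054 m |
| Capacitor | (1, -96) mm | 0.055 m |

- **Fit:** all three stand upright and well inside the 42 mm limits.
- **Spares:** the three spare parts and the orange look-alike are within 1 mm of where they started.
- **Disagreement:** the wrist and top cameras differed by about 3 mm on the capacitor before the grasp. I used the mean, and the grip and placing were clean. No check failed.

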